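# Open the terminal box: press the snap tab, push the cover off

### The arm

A 6-joint arm with a two-finger parallel gripper is mounted at the origin on a cart in front of the work surface, level with it; the furniture and walls round the work are solid. World frame = base frame: x ahead of the robot, y to its left, z up, the work surface at z = 0. Lengths are in m, angles in rad, forces in N, time in s.
With the tool pointing down it reaches from about 0.3 to 1 m from the base axis. Payload 5.1 kg.
Tool frame: the origin (TCP) lies midway between the tips of the shut fingers; the grasp point (between the pads) lies 19 mm behind it (bot.grip_point_offset is the z of the grasp point in the tool frame, in m); z points along the fingers, y is the line along which they close (so a half turn about z gives the same grasp; the last joint's range is limited). The gripper opens to 95 mm and grips with 3 to 60 N. Pads are 20 mm wide; open, the fingers measure 119 mm over their backs; the gripper's body (75 mm by 180 mm) begins 59 mm behind the grasp point.
Start: joints at [-1.302, 0.124, 1.65, -0, 1.367, -0.083], TCP at [0.224, -0.61, 0.195] pointing down, gripper open.
Joint ranges: [-2.61, 2.61], [-1.02, 2.33], [0.03, 2.71], [-1.35, 4.49], [0.32, 2.68], [-2.91, 2.91]. Speed limits (rad/s): [2.57, 2.57, 3.14, 3.14, 3.14, 3.14].

### API

Orientations are given as a unit quaternion [w, x, y, z].
In Python, from workcell import bot gives the robot as it stands.
- The arm moves only by the tool jog_arm, never from a script. Its argument "commands" is one flat list of numbers, 5 for each row, row after row: the gripper's target within -1 to 1 (fully open at 1, half-way at 0, shut at -1), then the shift along the tool's x, y, z in m, then the turn about the tool's z in rad. In form: [claw, dx, dy, dz, roll, claw, dx, dy, dz, roll, ...]. A call has exactly 10 rows; each row is the pose to reach, as a shift and turn from the pose commanded when the call began, along the tool's axes at that moment; what a row does not reach only later rows make up. A row lasts 1/8 s, in which the tool goes at most 62.5 mm and 10.7 degrees, less where a joint would pass 70% of its speed; a pose out of reach is approached as far as the arm can. A call with a gripper value outside its range is refused whole. The fingers move at their own pace and stop on an object; the grip force is fixed at half the most. Time passes only in rows, so rows that repeat a pose let the fingers close, or fill a call up. It gives the time, the measured TCP pose, the force, the opening and the grip force at its end, in the units of the state.
- bot.get_state(): the state, without advancing time (a new reading comes with each control period).
- bot.grab_frame(name): name is "scene" or "top"; returns the picture (420x560x3 uint8, blue, green, red); there is no depth.
- bot.camera_params(name): a dict with "vfov" (degrees; the focal length in pixels is half the picture's height over the tangent of half this angle, whatever the lens; pixels are square), "cx", "cy" (the principal point, pixels), "k1" (the pictures are not rectified: a ray, as slopes to the right and down, at radius r is drawn at 1 + k1 r^2 times it, then the intrinsics apply), "cam_to_world" (4x4, takes a point from camera to world coordinates). Camera axes: x right, y down, z forward; pixel columns grow to the right and rows downward; lengths in m; the calibration is good to about 2 mm. A picture is of the moment at which its call begins. camera_params takes no time and is no camera call.
- bot.sign_off(): hands the job in; it is judged then, once.
The state is a dict: "clock": time; "joint_positions": joint angles; "qd": joint speeds; "joint_efforts": joint torques, N m; "eef_pos": TCP position; "tool_rot": TCP orientation; "contact_force": force on the tool from outside, world axes, zero at the start; "torque": the same for the moment, N m; "grip_width": opening from 0.0 (shut) to 1.0 (fully open); "finger_force": force on a finger pad.
Only numpy, scipy, OpenCV 4.12 (cv2) and the standard library are available. Lean on these libraries where they do the work, as an engineer would, in place of code of your own. Each camera call takes 0.05 s, during which the arm holds its last target. There are 200 camera calls.

### The job

Open the terminal box on the bench by touch alone, with the fingertips: first press its snap tab down as far as it goes (it stays down), then push the released cover off its seat, along the runners up to the end stop, so that all the screw terminals lie open. Only push the cover, never lift or tip it, and leave the vessels and bottles around the box where they stand.

Things in the scene. Friction and masses are not known exactly. Their poses are not given: they have to be found in the camera images.
- terminal_box: Low off-white box fixed to the bench, 104 (x) x 216 (y) x 46 mm; origin at the centre of its underside, z up. Two runners along y (tops 40 mm high, 68 mm clear between) carry the cover. At -y: the cover's seat over the terminals. At +y: bare apron, floor 34 mm high between the runners, with the snap tab. 6 mm curbs outside the runners guide the cover.
- snap_tab (a joint): Snap tab: grey block 28 (x) x 41 (y) mm in the apron, 3 mm ahead of the cover's +y edge, blocking it. Value: travel straight down in m; 0 = up (top 50 mm above bench, 2 mm over the cover plate), 0.014 = fully down at a firm stop (top 36 mm). Takes about 4 N plus damping; no spring, stays where left. The cover slides over it once over 10 mm down.
- tab_press (a point): Spot to press on the ribbed top of the snap tab: box x = 0, y = +28.5 mm, 30 mm from the cover's leading edge; it moves down with the tab. Axes as the box's.
- cover: Loose grey plate, 150 g, 85 (x) x 90 (y) x 8 mm; origin at the centre of its underside, axes as the box's. Starts at box (0, -47, 40) mm. On top a thumb ridge 56 mm wide (x), 17 mm above the plate: upright face towards -y at cover y = 0, slope towards +y. Behind the upright face the plate is flat for 45 mm. Slides with under 3 N.
- cover_ridge (a point): Point to push on: middle of the ridge's upright face, 10 mm above the plate's top (18 mm above the cover's underside). Push towards +y of the box. Axes as the cover's.
- end_stop (a point): Middle of the inner face of the end stop, a lip across the +y end of the box, 46 mm high: box y = +99.5 mm. The cover's +y edge ends here, after a slide of about 101 mm. Axes as the box's.
- well (a point): Centre of the open well with the screw terminals, at runner height: box (0, -47, 40) mm. The well is 76 mm long (box y = -85 to -9 mm). At its -y end two small hooks (40 mm apart, tops 54.5 mm high) overhang the cover's edge by 6.5 mm, so the cover leaves only towards +y.
- crucible: Bystander: small ceramic crucible, 44 mm across, 36 mm high, beside the box; origin at the centre of its underside.
- vial: Bystander: sample vial with a black cap, 24 mm across, 48 mm high, on the robot's side of the box; origin at the centre of its underside.
- beaker: Bystander: small glass beaker, 48 mm across, 58 mm high, beside the box; origin at the centre of its underside.
- jar_a: Bystander: glass sample jar, 69 mm across, 105 mm high, in the row behind the box; origin at the centre of its underside.
- jar_b: Bystander: glass sample jar like the other, 69 mm across, 105 mm high, in the row behind the box; origin at the centre of its underside.
- bottle: Bystander: white plastic bottle with a screw cap, 45 mm across, 92 mm high, in the row behind the box; origin at the centre of its underside.
Not all that is in view belongs to the job. Several things have the shape of the cover; the one meant has the colours described above.

How it is judged:
By the outcome, as a careful person would: the job done as asked, in the order asked, and still so for the second after the job is handed in, with the robot touching nothing.
It also fails if it takes over 38 s, if anything falls off the work surface, if the arm or the gripper's body presses on something with over 40 N, if the wrist force passes 120 N, or if a joint passes its speed limit or range.

## Working session

There is one attempt and no reset: what is moved stays moved. The work goes in short steps, Python scripts to look and compute and a tool call to move; the robot and the scene stay as the last step left them, time stands still between calls to the robot, and variables do not carry over. Pictures are saved under pics/ and viewed, at most 10 in all, crops included, and the job is handed in when it is done.

Besides the shell and the picture viewer there is one more tool, called in YAML: its name, and indented under it one key for each argument. jog_arm: Moves the arm, as the interface text tells. Its arguments: {"type":"object","properties":{"commands":{"type":"array","items":{"type":"number"}}},"required":["commands"]}

```bash
mkdir -p pics; cat > h.py <<'E'
import numpy as np, cv2
from workcell import bot
def cam(n):
    p=bot.camera_params(n); f=210/np.tan(np.radians(p["vfov"])/2)
    K=np.array([[f,0,p["cx"]],[0,f,p["cy"]],[0,0,1.]]); return K,np.array([p["k1"],0,0,0,0.]),np.array(p["cam_to_world"])
def cast(n,uv,z):
    K,d,T=cam(n); q=cv2.undistortPoints(np.array(uv,float).reshape(-1,1,2),K,d)[:,0]
    r=np.c_[q,np.ones(len(q))]@T[:3,:3].T; o=T[:3,3]
    return o+r*((z-o[2])/r[:,2])[:,None]
def proj(n,P):
    K,d,T=cam(n); M=np.linalg.inv(T); return cv2.projectPoints(np.array(P,float).reshape(-1,1,3),cv2.Rodrigues(M[:3,:3])[0],M[:3,3],K,d)[0][:,0]
E
python3 - <<'E'
from h import *
for n in("scene","top"):
    cv2.imwrite(f"pics/{n}0.png",bot.grab_frame(n)); K,d,T=cam(n); print(n,K[0,0],d[0],T.round(3).tolist())
print(bot.get_state())
E
```

```text
scene 471.4083279533703 0.041200615072838113 [[0.694, -0.288, 0.66, -0.148], [-0.719, -0.306, 0.623, -0.762], [0.023, -0.907, -0.42, 0.511], [0.0, 0.0, 0.0, 1.0]]
top 380.8187378885169 -0.10167157434484424 [[0.014, -0.994, 0.108, 0.48], [-0.999, -0.018, -0.035, -0.081], [0.036, -0.108, -0.994, 0.93], [0.0, 0.0, 0.0, 1.0]]
{'clock': 0.1, 'joint_positions': array([-1.30162711e+00,  1.24473216e-01,  1.65153713e+00, -1.80604091e-06,
        1.36746942e+00, -8.26156634e-02]), 'qd': array([-0.00100876, -0.00227856, -0.00260498, -0.00202083, -0.00050471,
       -0.00041364]), 'joint_efforts': array([ 7.20013559e-04, -4.18883979e+01, -3.61095715e+01,  7.77806039e-02,
        4.62151458e-02, -5.57650822e-05]), 'eef_pos': array([ 0.22377252, -0.6096157 ,  0.1934886 ]), 'tool_rot': array([-9.39367868e-04,  9.84570295e-01,  1.74986981e-01, -8.87643200e-05]), 'contact_force': array([0.01108953, 0.51508522, 0.97675967]), 'torque': array([ 0.0223361 ,  0.04876083, -0.03738844]), 'finger_force': 0.0, 'grip_width': 0.9999543653330007}
```

View pics/scene0.png

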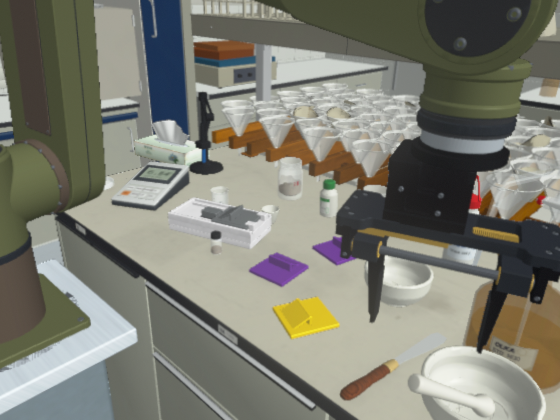

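View pics/top0.png

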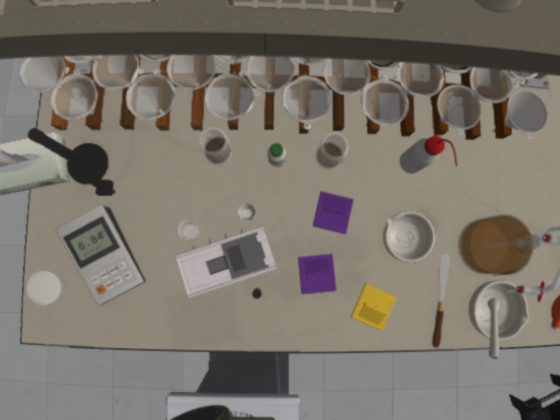

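The top view shows the white box around (226,262). The grey cover is on its right half at (247,253), and the tab is at (218,265). Box +y therefore points left in the image, roughly world +y. Next I'll zoom in and measure.

```bash
python3 - <<'E'
from h import *
im=cv2.imread("pics/top0.png"); 
c=im[190:320,150:300]; cv2.imwrite("pics/c1.png",cv2.resize(c,None,fx=5,fy=4.6,interpolation=cv2.INTER_CUBIC)) if 0 else cv2.imwrite("pics/c1.png",cv2.resize(c,None,fx=4.6,fy=4.6,interpolation=cv2.INTER_CUBIC))
for n,x0,x1,y0,y1 in(("top",165,285,222,302),):
    g=im[y0:y1,x0:x1]; hsv=cv2.cvtColor(g,cv2.COLOR_BGR2HSV)
    print(g[40,::6].tolist())
    dark=((hsv[...,2]<120)).astype(np.uint8)
    for cn in cv2.findContours(dark,cv2.RETR_EXTERNAL,cv2.CHAIN_APPROX_NONE)[0]:
        if cv2.contourArea(cn)>60:
            b=cv2.boxPoints(cv2.minAreaRect(cn))+[x0,y0]; print("dark",cv2.contourArea(cn),b.round(1).tolist(),cast(n,b,.049).round(4).tolist())
    w=((hsv[...,2]>195)&(hsv[...,1]<30)).astype(np.uint8)
    w=cv2.morphologyEx(w,cv2.MORPH_CLOSE,np.ones((3,3)))
    for cn in cv2.findContours(w,cv2.RETR_EXTERNAL,cv2.CHAIN_APPROX_NONE)[0]:
        if cv2.contourArea(cn)>300:
            b=cv2.boxPoints(cv2.minAreaRect(cn))+[x0,y0]; P=cast(n,b,.046);print("white",cv2.contourArea(cn),b.round(1).tolist(),P.round(4).tolist(),np.linalg.norm(np.diff(P,axis=0),axis=1),P.mean(0))
E
```

```text
[[121, 136, 142], [122, 137, 144], [160, 163, 170], [168, 169, 176], [171, 172, 179], [172, 173, 180], [171, 171, 180], [86, 86, 88], [84, 85, 85], [86, 86, 87], [66, 66, 67], [66, 67, 69], [62, 62, 64], [65, 65, 66], [85, 87, 87], [85, 85, 86], [84, 84, 86], [175, 176, 183], [156, 158, 165], [121, 134, 140]]
dark 81.0 [[252.0, 287.0], [261.0, 287.0], [261.0, 298.0], [252.0, 298.0]] [[0.4164, -0.0446, 0.049], [0.4167, -0.0652, 0.049], [0.3917, -0.0656, 0.049], [0.3915, -0.0451, 0.049]]
dark 1551.0 [[202.0, 250.0], [256.6, 231.8], [268.2, 266.6], [213.6, 284.8]] [[0.499, 0.0722, 0.049], [0.5432, -0.0527, 0.049], [0.4634, -0.0809, 0.049], [0.42, 0.0432, 0.049]]
```

View pics/c1.png

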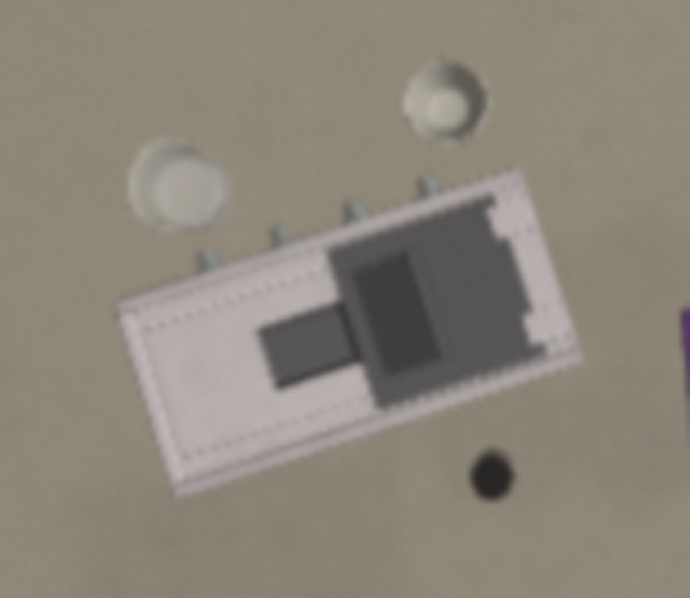

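The crop shows the box corners at about (118,308), (520,172), (580,357) and (178,490). The tab spans (260,330) to (360,358), and the ridge's upright edge runs from (408,252) to (440,358). I'll cast these onto their heights.

```bash
python3 - <<'E'
from h import *
im=cv2.imread("pics/top0.png")
f=lambda p:(np.array(p,float)+.5)/4.6-.5+[150,190]
B=cast("top",f([(118,308),(520,172),(580,355),(178,487)]),.046)
print(B.round(4).tolist(),np.linalg.norm(np.diff(B,axis=0),axis=1),B.mean(0))
u=(B[0]+B[3]-B[1]-B[2]);u/=np.linalg.norm(u);v=(B[0]+B[1]-B[2]-B[3]);v/=np.linalg.norm(v);print("y dir",u,np.degrees(np.arctan2(u[1],u[0])),"v",np.degrees(np.arctan2(v[1],v[0])))
T=cast("top",f([(260,330),(342,303),(362,360),(278,388)]),.050);print("tab",T.mean(0),np.linalg.norm(np.diff(T,axis=0),axis=1))
R=cast("top",f([(408,252),(440,358)]),.065);print("ridge",R,R.mean(0),np.linalg.norm(R[0]-R[1]))
C=cast("top",f([(330,250),(377,408)]),.048);print("cover edge",C.mean(0),np.linalg.norm(C[0]-C[1]))
# lines sub-pixel: outline by brightness
hsv=cv2.cvtColor(im,cv2.COLOR_BGR2HSV)
sub=np.zeros(im.shape[:2],np.uint8); sub[222:302,165:285]=((hsv[...,1]<22)|(hsv[...,2]<110))[222:302,165:285]
sub=cv2.morphologyEx(sub,cv2.MORPH_OPEN,np.ones((5,5)))
cn=max(cv2.findContours(sub,cv2.RETR_EXTERNAL,cv2.CHAIN_APPROX_NONE)[0],key=cv2.contourArea)
b=cv2.boxPoints(cv2.minAreaRect(cn));P=cast("top",b,.046);print("mask",b.tolist(),P.round(4).tolist(),np.linalg.norm(np.diff(P,axis=0),axis=1),P.mean(0))
for nm,p,z in(("beaker",(178,187),.058),("crucible",(445,100),.036),("vial",(492,477),.048)): print(nm,cast("top",f([p]),z))
# scene-view check of the estimated centre/corners
s=cv2.imread("pics/scene0.png")
for p in proj("scene",np.r_[B,T,R]): cv2.circle(s,tuple(int(round(x*4)) for x in p),3,(0,0,255),-1,shift=2)
cv2.imwrite("pics/s1.png",cv2.resize(s[180:270,140:300],None,fx=4.8,fy=4.8))
E
```

```text
[[0.4827, 0.1342, 0.046], [0.5548, -0.0664, 0.046], [0.4632, -0.0982, 0.046], [0.3944, 0.1011, 0.046]] [0.21321451 0.09698117 0.210819  ] [0.47376465 0.01767943 0.046     ]
y dir [-0.33232746  0.94316407  0.        ] 109.41010394592828 v 19.8478023121704
tab [0.4660174  0.03631022 0.05      ] [0.04295721 0.03011389 0.0439402 ]
ridge [[ 0.51273274 -0.01235766  0.065     ]
 [ 0.4610883  -0.02925918  0.065     ]] [ 0.48691052 -0.02080842  0.065     ] 0.0543397624429082
cover edge [0.4745512  0.01537795 0.048     ] 0.08235890949336584
mask [[172.89999389648438, 252.69998168945312], [261.3999938964844, 223.19998168945312], [276.3999938964844, 268.1999816894531], [187.89999389648438, 297.6999816894531]] [[0.4915, 0.1401, 0.046], [0.5636, -0.0633, 0.046], [0.4599, -0.0999, 0.046], [0.3893, 0.1019, 0.046]] [0.21582014 0.10994268 0.21374113] [0.47609609 0.01968721 0.046     ]
beaker [[0.5432958 0.1036714 0.058    ]]
crucible [[ 0.59207599 -0.02702271  0.036     ]]
vial [[ 0.40215227 -0.05530252  0.048     ]]
```

View pics/s1.png

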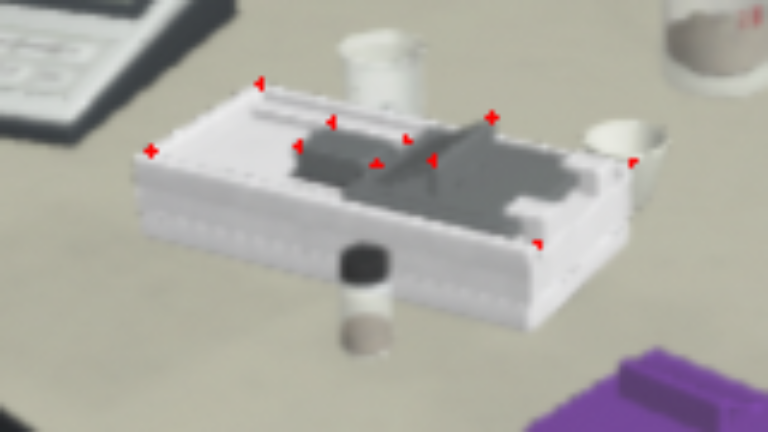

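The points reproject well in the scene view, and the sizes match. Box +y is at about 109.5° in world, the centre is about (0.4745, 0.018), and the tool axes are already aligned with the box. I'll close the fingers and travel at a safe height.

jog_arm:
  commands: [-1,0.036,-0.042,0,0,-1,0.072,-0.084,0,0,-1,0.108,-0.126,0,0,-1,0.144,-0.168,0,0,-1,0.18,-0.21,0,0,-1,0.216,-0.252,0,0,-1,0.252,-0.294,0,0,-1,0.288,-0.336,0,0,-1,0.324,-0.378,0,0,-1,0.36,-0.42,0,0]

```text
clock: 1.35
eef_pos: [0.4172, -0.09, 0.1944]
tool_rot: [0.0, 0.985, 0.175, 0.0]
contact_force: [1.1, -0.2, -0.2]
grip_width: 0.023
finger_force: 0.0
```

jog_arm:
  commands: [-1,0.03,-0.037,0,0,-1,0.06,-0.074,0,0,-1,0.092,-0.112,0.03,0,-1,0.092,-0.112,0.07,0,-1,0.092,-0.112,0.1,0,-1,0.092,-0.112,0.1,0,-1,0.092,-0.112,0.1,0,-1,0.092,-0.112,0.1,0,-1,0.092,-0.112,0.1,0,-1,0.092,-0.112,0.1,0]

```text
clock: 2.6
eef_pos: [0.4654, 0.0449, 0.0954]
tool_rot: [0.0, 0.985, 0.175, 0.001]
contact_force: [-0.9, 0.3, 0.4]
grip_width: 0.001
finger_force: 0.0
```

```bash
python3 - <<'E'
from h import *
s=bot.get_state(); print({k:np.round(s[k],4) for k in("clock","eef_pos","tool_rot","contact_force","grip_width")})
a=bot.grab_frame("scene")
cv2.imwrite("pics/s2.png",cv2.resize(a[130:280,120:320],None,fx=3.9,fy=3.9))
E
```

```text
{'clock': np.float64(2.6), 'eef_pos': array([0.4654, 0.0449, 0.0954]), 'tool_rot': array([1.000e-04, 9.846e-01, 1.749e-01, 6.000e-04]), 'contact_force': array([-0.8578,  0.2689,  0.3689]), 'grip_width': np.float64(0.0013)}
```

View pics/s2.png

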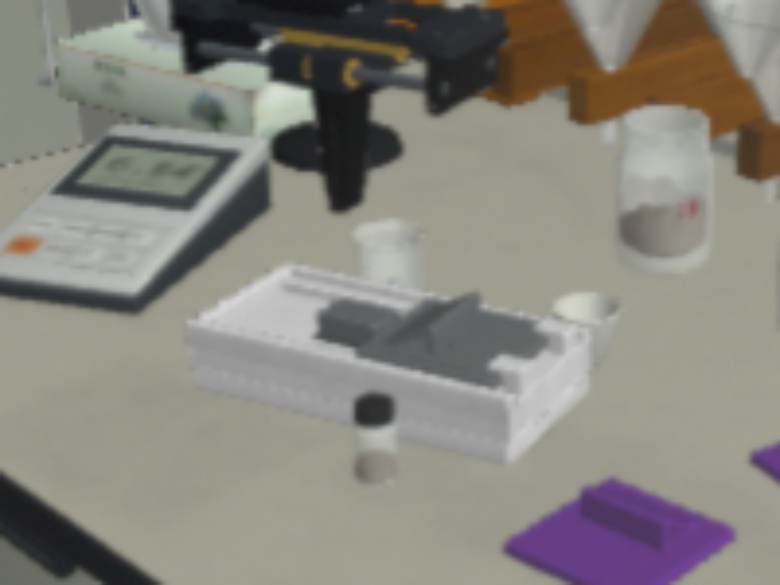

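The shut fingertips are at about (343,208) in the crop, above the tab at (355,315). I'll check that against the reprojection.

```bash
python3 - <<'E'
from h import *
f=lambda n,P:((proj(n,P)-[120,130]+.5)*3.9).round(0).tolist()
print(f("scene",[[.4654,.0449,.0954],[.4654,.0449,.05],[.465,.0449,.036]]))
a=bot.grab_frame("top"); cv2.imwrite("pics/t2.png",cv2.resize(a[190:320,150:300],None,fx=4.6,fy=4.6))
print(((proj("top",[[.4654,.0449,.0954],[.4654,.0449,.05]])-[150,190]+.5)*4.6).round(0))
E
```

```text
[[352.0, 236.0], [355.0, 307.0], [355.0, 328.0]]
[[280. 348.]
 [294. 347.]]
```

View pics/t2.png

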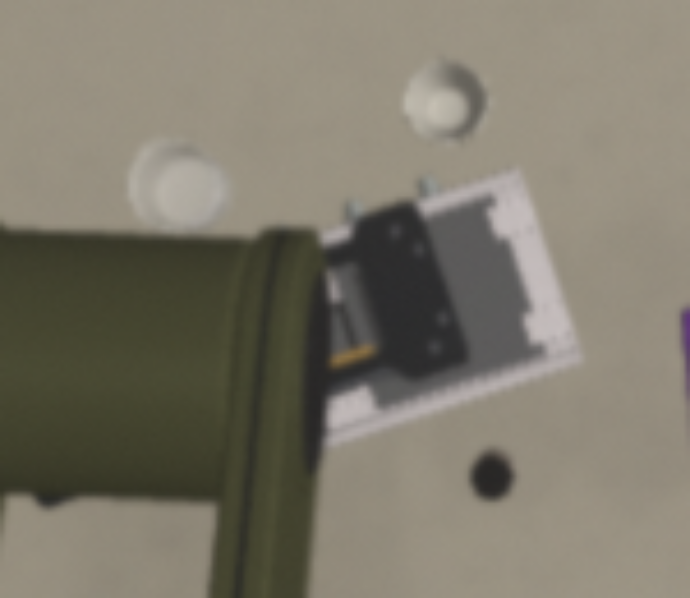

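The tip appears about 7 px above where it projects, so I'll check the offset using the first picture too.

```bash
python3 - <<'E'
from h import *
a=cv2.imread("pics/scene0.png"); p=np.array([.2238,-.6096,.1935]); y=np.array([.3445,-.9388,0])
print(proj("scene",[p,p+.0475*y,p-.0475*y,p+.0595*y,p-.0595*y]).round(1).tolist())
b=bot.grab_frame("scene"); print(bot.get_state()["eef_pos"])
c=np.hstack([cv2.resize(a[260:380,340:520],None,fx=2.2,fy=2.2),cv2.resize(b[130:250,150:260],None,fx=3.6,fy=2.2)])
d=cv2.resize(b[150:230,180:240],(390,520),interpolation=cv2.INTER_CUBIC)
e=cv2.resize(a[290:370,350:410],(390,520),interpolation=cv2.INTER_CUBIC)
cv2.imwrite("pics/z.png",np.hstack([d,e]))
E
```

```text
[[423.1, 345.1], [474.3, 359.9], [375.8, 331.4], [487.9, 363.9], [364.4, 328.1]]
[0.46503363 0.04494251 0.09485483]
```

View pics/z.png

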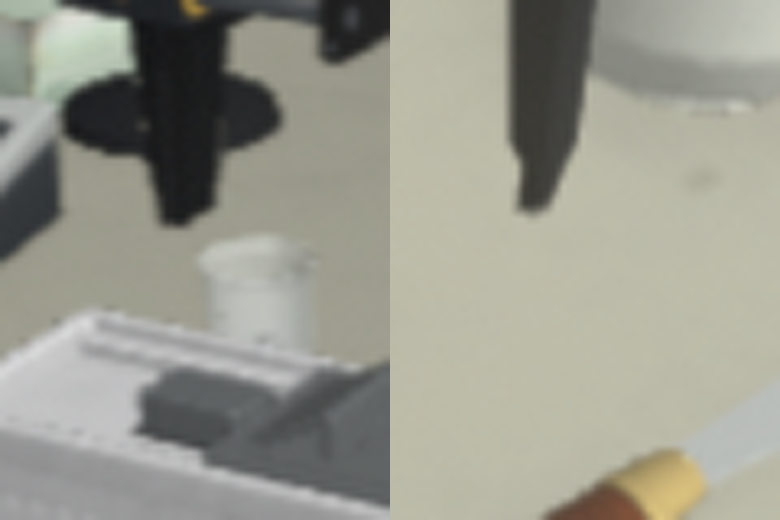

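The tip sits about 7 px high in both pictures, so there may be a small tool or camera offset. I'll descend to just above the tab and compare the tip with the tab directly.

jog_arm:
  commands: [-1,0,0,0.01,0,-1,0,0,0.02,0,-1,0,0,0.03,0,-1,0,0,0.035,0,-1,0,0,0.035,0,-1,0,0,0.035,0,-1,0,0,0.035,0,-1,0,0,0.035,0,-1,0,0,0.035,0,-1,0,0,0.035,0]

```text
clock: 4.0
eef_pos: [0.465, 0.045, 0.0597]
tool_rot: [0.0, 0.985, 0.175, 0.0]
contact_force: [0.5, -0.7, -0.2]
grip_width: 0.004
finger_force: 0.0
```

```bash
python3 - <<'E'
from h import *
p=bot.get_state()["eef_pos"]; q=np.array([.4654,.0449,.0954]); y=np.array([.3445,-.9388,0]);x=np.array([.9388,.3445,0]);u=np.array([0,0,1])
b=bot.grab_frame("scene"); t=bot.grab_frame("top")
d=cv2.resize(b[170:250,180:240],(390,520),interpolation=cv2.INTER_CUBIC)
e=cv2.resize(t[225:305,205:265],(390,520),interpolation=cv2.INTER_CUBIC)
cv2.imwrite("pics/z3.png",np.hstack([d,e]))
print(p,"scene crop",((proj("scene",[p])-[180,170]+.5)*6.5).round())
for h in(.078,.11,.14): print("body end top crop",h,((proj("top",[p+.09*y+sx*.0375*x+h*u for sx in(-1,1)])-[205,225]+.5)*6.5).round().tolist())
E
```

```text
[0.46498801 0.04498069 0.05972577] scene crop [[199. 227.]]
body end top crop 0.078 [[324.0, 286.0], [248.0, 64.0]]
body end top crop 0.11 [[320.0, 289.0], [241.0, 57.0]]
body end top crop 0.14 [[316.0, 291.0], [234.0, 50.0]]
```

View pics/z3.png

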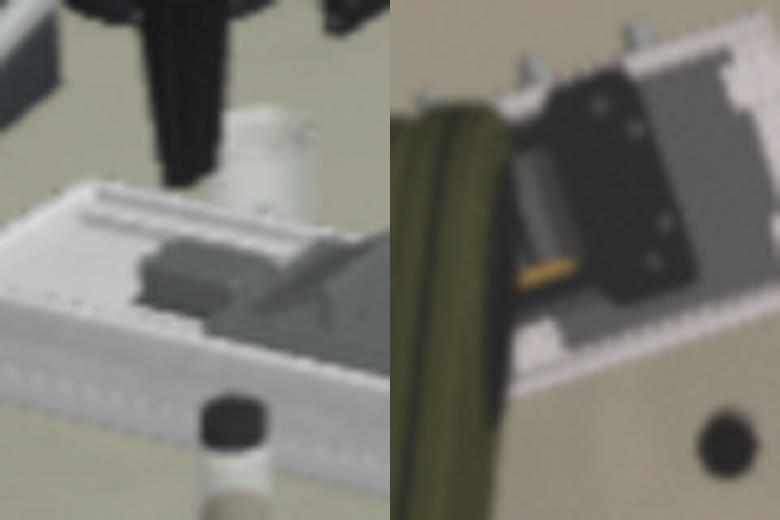

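From above, the gripper agrees with its reported position to a few mm. In the scene view the tip lies over the press spot, but looks about 15 mm higher than reported. Contact will settle the height, so I'll press down slowly to no deeper than the tab can travel.

jog_arm:
  commands: [-1,0,0,0.003,0,-1,0,0,0.006,0,-1,0,0,0.009,0,-1,0,0,0.011,0,-1,0,0,0.013,0,-1,0,0,0.014,0,-1,0,0,0.014,0,-1,0,0,0.014,0,-1,0,0,0.014,0,-1,0,0,0.014,0]

```text
clock: 5.35
eef_pos: [0.465, 0.045, 0.0457]
tool_rot: [0.0, 0.985, 0.175, 0.0]
contact_force: [0.1, 0.9, -0.4]
grip_width: 0.005
finger_force: 0.0
```

```bash
python3 - <<'E'
from h import *
s=bot.get_state(); print(s["eef_pos"],s["contact_force"],s["torque"])
b=bot.grab_frame("scene")
d=cv2.resize(b[170:250,180:300],(780,520),interpolation=cv2.INTER_CUBIC); cv2.imwrite("pics/z4.png",d)
E
```

```text
[0.46501178 0.04497296 0.04574126] [ 0.06761056  0.85604079 -0.41394513] [-0.01434938 -0.00987581 -0.03648924]
```

View pics/z4.png

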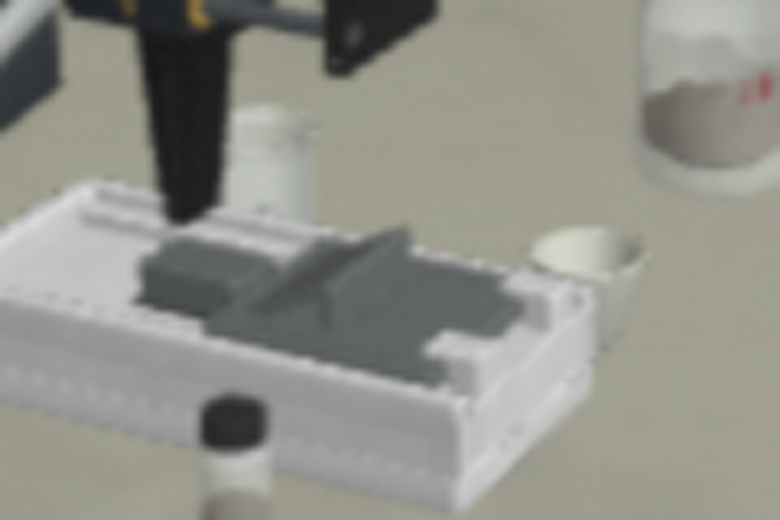

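There is still no contact at a reported 0.0457. In the picture the tip is at (187,222), just above the tab top at (195,255), so the true tip height is about 15 mm above the reported one. I'll go on down in small steps.

jog_arm:
  commands: [-1,0,0,0.001,0,-1,0,0,0.002,0,-1,0,0,0.003,0,-1,0,0,0.004,0,-1,0,0,0.005,0,-1,0,0,0.006,0,-1,0,0,0.007,0,-1,0,0,0.008,0,-1,0,0,0.009,0,-1,0,0,0.01,0]

```text
clock: 6.65
eef_pos: [0.4649, 0.045, 0.0356]
tool_rot: [-0.0, 0.985, 0.175, 0.0]
contact_force: [-1.0, 0.4, -0.1]
grip_width: 0.003
finger_force: 0.0
```

```bash
cat > tip.py <<'E'
from h import *
s=bot.get_state(); print(s["clock"],s["eef_pos"].round(4),s["contact_force"].round(1),s["torque"].round(2))
a=cv2.imread("pics/scene0.png").astype(int); b=bot.grab_frame("scene"); 
# finger: very dark pixels, lowest rows
m=(b.max(2)<45); m[:, :195]=0; m[:,240:]=0; m[240:]=0
r=np.where(m.any(1))[0].max(); c=np.where(m[r-1])[0]; print("finger bottom row",r,"cols",c.min(),c.max(),"proj",proj("scene",[s["eef_pos"]]).round(1))
# changed pixels near tab outside finger
d=(np.abs(b.astype(int)-a).max(2)>25)&(b.max(2)>=60); d[:,:195]=0; d[:,240:]=0; d[:200]=0; d[225:]=0
ys,xs=np.where(d); print("changed",len(ys),(xs.min(),xs.max(),ys.min(),ys.max()) if len(ys) else "")
E
python3 tip.py
```

```text
6.65 [0.4649 0.045  0.0356] [-1.   0.4 -0.1] [ 0.01 -0.03  0.03]
finger bottom row 237 cols 212 212 proj [[210.5 213.8]]
changed 275 (np.int64(195), np.int64(234), np.int64(200), np.int64(224))
```

jog_arm:
  commands: [-1,0,0,0.001,0,-1,0,0,0.002,0,-1,0,0,0.003,0,-1,0,0,0.004,0,-1,0,0,0.005,0,-1,0,0,0.006,0,-1,0,0,0.007,0,-1,0,0,0.008,0,-1,0,0,0.008,0,-1,0,0,0.008,0]

```text
clock: 7.95
eef_pos: [0.465, 0.045, 0.0277]
tool_rot: [-0.0, 0.985, 0.175, 0.0]
contact_force: [-1.9, 1.1, 3.5]
grip_width: 0.007
finger_force: 1.7
```

```bash
sed -i 's/m\[240:\]=0/m[226:]=0/' tip.py; python3 tip.py
```

```text
7.95 [0.465  0.045  0.0277] [-1.9  1.1  3.5] [-0.03  0.3   0.01]
finger bottom row 210 cols 206 211 proj [[210.7 216.8]]
changed 267 (np.int64(195), np.int64(230), np.int64(200), np.int64(224))
```

Contact at about 3.5 N, with the tab moving. The reported z is therefore about 15 mm below the true tip. I'll continue to the firm stop.

jog_arm:
  commands: [-1,0,0,0.001,0,-1,0,0,0.002,0,-1,0,0,0.003,0,-1,0,0,0.004,0,-1,0,0,0.005,0,-1,0,0,0.006,0,-1,0,0,0.006,0,-1,0,0,0.006,0,-1,0,0,0.006,0,-1,0,0,0.006,0]

```text
clock: 9.25
eef_pos: [0.4649, 0.045, 0.0215]
tool_rot: [0.0, 0.985, 0.175, 0.0]
contact_force: [0.6, 0.4, 0.8]
grip_width: 0.002
finger_force: 0.3
```

```bash
python3 tip.py
```

```text
9.25 [0.4649 0.045  0.0215] [0.6 0.4 0.8] [0.03 0.07 0.02]
finger bottom row 213 cols 206 210 proj [[210.7 219.2]]
changed 293 (np.int64(195), np.int64(230), np.int64(200), np.int64(224))
```

jog_arm:
  commands: [-1,0,0,0.001,0,-1,0,0,0.002,0,-1,0,0,0.003,0,-1,0,0,0.0035,0,-1,0,0,0.004,0,-1,0,0,0.0045,0,-1,0,0,0.005,0,-1,0,0,0.0055,0,-1,0,0,0.006,0,-1,0,0,0.006,0]

```text
clock: 10.55
eef_pos: [0.465, 0.045, 0.0162]
tool_rot: [-0.0, 0.985, 0.175, -0.0]
contact_force: [-2.9, -0.3, 7.9]
grip_width: 0.005
finger_force: 3.8
```

```bash
python3 tip.py
```

```text
10.55 [0.465  0.045  0.0162] [-2.9 -0.3  7.9] [ 0.01  0.61 -0.02]
finger bottom row 215 cols 207 210 proj [[210.9 221.2]]
changed 295 (np.int64(195), np.int64(239), np.int64(200), np.int64(224))
```

jog_arm:
  commands: [-1,0,0,0.0005,0,-1,0,0,0.001,0,-1,0,0,0.0015,0,-1,0,0,0.002,0,-1,0,0,0.0025,0,-1,0,0,0.003,0,-1,0,0,0.003,0,-1,0,0,0.003,0,-1,0,0,0.003,0,-1,0,0,0.003,0]

```text
clock: 11.85
eef_pos: [0.4652, 0.045, 0.016]
tool_rot: [-0.0, 0.985, 0.175, -0.001]
contact_force: [-12.5, 0.8, 27.2]
grip_width: 0.009
finger_force: 13.3
```

```bash
python3 tip.py
```

```text
11.85 [0.4652 0.045  0.016 ] [-12.5   0.8  27.2] [ 0.03  2.5  -0.01]
finger bottom row 215 cols 207 210 proj [[210.9 221.2]]
changed 296 (np.int64(195), np.int64(230), np.int64(200), np.int64(224))
```

The tab is at its firm stop with 27 N at reported z 0.016, so the true tip height is reported + 0.020. I'll raise and move back over the ridge, staying high.

jog_arm:
  commands: [-1,0,0,-0.01,0,-1,0,0,-0.04,0,-1,0,0,-0.065,0,-1,0,0.03,-0.065,0,-1,0,0.06,-0.065,0,-1,0,0.09,-0.065,0,-1,0,0.1,-0.065,0,-1,0,0.1,-0.065,0,-1,0,0.1,-0.065,0,-1,0,0.1,-0.065,0]

```text
clock: 13.15
eef_pos: [0.4991, -0.0481, 0.0775]
tool_rot: [-0.0, 0.984, 0.176, -0.0]
contact_force: [0.4, 0.5, 0.4]
grip_width: 0.004
finger_force: 0.0
```

```bash
python3 - <<'E'
from h import *
s=bot.get_state(); p=s["eef_pos"]; print(s["clock"],p.round(4),s["contact_force"].round(1))
print("tip when pressing, cast", cast("scene",[(208.8,215.7)],.036))
b=bot.grab_frame("scene")
print("proj rep",proj("scene",[p]),"proj +20",proj("scene",[p+[0,0,.02]]))
d=cv2.resize(b[160:250,180:300],(780,585),interpolation=cv2.INTER_CUBIC); cv2.imwrite("pics/z5.png",d)
E
```

```text
13.15 [ 0.4991 -0.0481  0.0775] [0.4 0.5 0.4]
tip when pressing, cast [[0.45503051 0.03874248 0.036     ]]
proj rep [[248.02791444 205.26484918]] proj +20 [[247.96556558 197.03420113]]
```

View pics/z5.png

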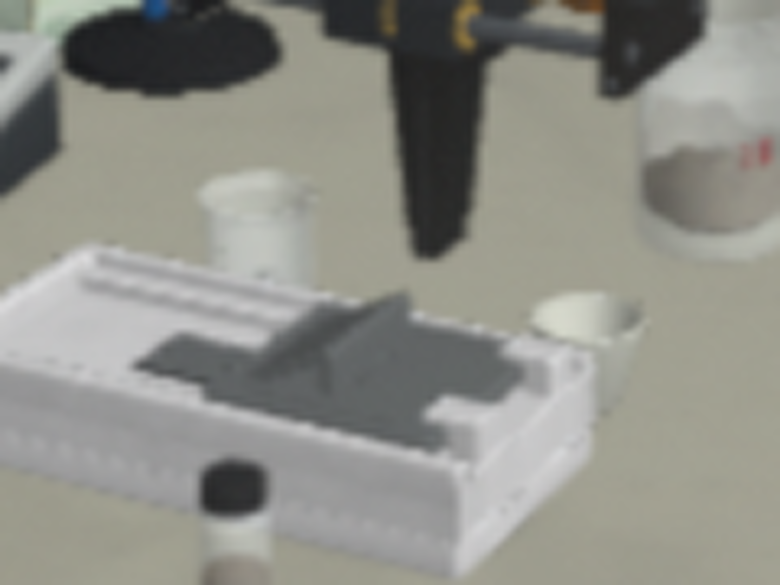

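The picture shows the tab fully down, its grey patch flush at (180,360). The tip at (430,255) projects to about (430,374) on the plate, midway between the ridge face and the hooks and centred in x. I'll descend behind the ridge to a true height of about 53 mm.

jog_arm:
  commands: [-1,0,0,0.015,0,-1,0,0,0.03,0,-1,0,0,0.035,0,-1,0,0,0.038,0,-1,0,0,0.041,0,-1,0,0,0.0435,0,-1,0,0,0.0435,0,-1,0,0,0.0435,0,-1,0,0,0.0435,0,-1,0,0,0.0435,0]

```text
clock: 14.45
eef_pos: [0.4995, -0.0489, 0.0343]
tool_rot: [0.0, 0.985, 0.175, 0.0]
contact_force: [0.7, 0.4, 0.6]
grip_width: 0.008
finger_force: 0.0
```

jog_arm:
  commands: [-1,0,-0.004,0,0,-1,0,-0.008,0,0,-1,0,-0.012,0,0,-1,0,-0.016,0,0,-1,0,-0.02,0,0,-1,0,-0.024,0,0,-1,0,-0.028,0,0,-1,0,-0.032,0,0,-1,0,-0.036,0,0,-1,0,-0.04,0,0]

```text
clock: 15.7
eef_pos: [0.4856, -0.0111, 0.0342]
tool_rot: [0.0, 0.985, 0.175, 0.0]
contact_force: [-0.6, -0.3, 0.0]
grip_width: 0.006
finger_force: 0.4
```

```bash
cat > cov.py <<'E'
from h import *
s=bot.get_state(); print(s["clock"],s["eef_pos"].round(4),s["contact_force"].round(1))
b=bot.grab_frame("top"); v=cv2.cvtColor(b,cv2.COLOR_BGR2HSV)[...,2]
# walk the box's near (x=-30 mm) cover line at z=.048, report dark interval in box y
c=np.array([.4745,.018,.048]); u=np.array([-.334,.943,0]); x=np.array([.943,.334,0])
for bx in(-.035,.035):
    ys=np.arange(-.095,.106,.004); P=proj("top",[c+bx*x+y*u for y in ys]).round().astype(int)
    print(bx,"".join("#" if v[q[1],q[0]]<110 else "." for q in P))
for nm,z in(("beaker",.058),("crucible",.036),("vial",.048)): pass
E
python3 cov.py
```

```text
15.7 [ 0.4856 -0.0111  0.0342] [-0.6 -0.3  0. ]
-0.035 ......###########################.#....#.#.#...####
0.035 ###################################################
```

The cover's rear edge has moved about 21 mm, so it is sliding. I'll continue.

jog_arm:
  commands: [-1,0,-0.005,0,0,-1,0,-0.01,0,0,-1,0,-0.015,0,0,-1,0,-0.02,0,0,-1,0,-0.025,0,0,-1,0,-0.03,0,0,-1,0,-0.035,0,0,-1,0,-0.04,0,0,-1,0,-0.045,0,0,-1,0,-0.05,0,0]

```text
clock: 17.0
eef_pos: [0.4683, 0.0359, 0.0342]
tool_rot: [0.0, 0.985, 0.175, 0.0]
contact_force: [1.0, -0.2, 0.3]
grip_width: 0.006
finger_force: 0.6
```

```bash
python3 cov.py
```

```text
17.0 [0.4683 0.0359 0.0342] [ 1.  -0.2  0.3]
-0.035 ...........#........###############################
0.035 ........###########################################
```

jog_arm:
  commands: [-1,0,-0.004,0,0,-1,0,-0.008,0,0,-1,0,-0.012,0,0,-1,0,-0.016,0,0,-1,0,-0.019,0,0,-1,0,-0.021,0,0,-1,0,-0.023,0,0,-1,0,-0.025,0,0,-1,0,-0.026,0,0,-1,0,-0.027,0,0]

```text
clock: 18.3
eef_pos: [0.459, 0.061, 0.0341]
tool_rot: [-0.0, 0.985, 0.175, -0.0]
contact_force: [0.2, -0.8, -0.2]
grip_width: 0.006
finger_force: 0.4
```

```bash
python3 cov.py
```

```text
18.3 [0.459  0.061  0.0341] [ 0.2 -0.8 -0.2]
-0.035 ..........................#########################
0.035 ...............####################################
```

jog_arm:
  commands: [-1,0,-0.001,0,0,-1,0,-0.002,0,0,-1,0,-0.0025,0,0,-1,0,-0.003,0,0,-1,0,-0.0035,0,0,-1,0,-0.004,0,0,-1,0,-0.004,0,0,-1,0,-0.004,0,0,-1,0,-0.004,0,0,-1,0,-0.004,0,0]

```text
clock: 19.6
eef_pos: [0.4576, 0.0638, 0.0342]
tool_rot: [0.001, 0.985, 0.175, -0.0]
contact_force: [-0.9, -6.7, 1.8]
grip_width: 0.007
finger_force: 2.6
```

Reaction force is rising (−6.7 N), which looks like the end stop. I'll push slightly more to confirm.

jog_arm:
  commands: [-1,0,-0.0005,0,0,-1,0,-0.001,0,0,-1,0,-0.0015,0,0,-1,0,-0.002,0,0,-1,0,-0.002,0,0,-1,0,-0.002,0,0,-1,0,-0.002,0,0,-1,0,-0.002,0,0,-1,0,-0.002,0,0,-1,0,-0.002,0,0]

```text
clock: 20.85
eef_pos: [0.4575, 0.0642, 0.0348]
tool_rot: [0.003, 0.984, 0.176, -0.0]
contact_force: [-0.1, -10.5, 2.9]
grip_width: 0.003
finger_force: 5.4
```

That is a firm stop: the force rose with no motion. I'll back off, then rise clear.

jog_arm:
  commands: [-1,0,0.005,0,0,-1,0,0.015,0,0,-1,0,0.02,0,0,-1,0,0.02,-0.02,0,-1,0,0.02,-0.06,0,-1,0,0.02,-0.1,0,-1,0,0.06,-0.15,0,-1,0,0.12,-0.15,0,-1,0,0.18,-0.15,0,-1,0,0.24,-0.15,0]

```text
clock: 22.1
eef_pos: [0.5404, -0.1606, 0.1844]
tool_rot: [-0.0, 0.985, 0.175, 0.001]
contact_force: [0.8, 0.3, 0.1]
grip_width: 0.003
finger_force: 0.0
```

jog_arm:
  commands: [-1,0,0.05,0,0,-1,0,0.1,0,0,-1,0,0.15,0,0,-1,0,0.15,0,0,-1,0,0.15,0,0,-1,0,0.15,0,0,-1,0,0.15,0,0,-1,0,0.15,0,0,-1,0,0.15,0,0,-1,0,0.15,0,0]

```text
clock: 23.35
eef_pos: [0.5914, -0.2994, 0.1842]
tool_rot: [0.0, 0.985, 0.175, 0.0]
contact_force: [0.0, -0.1, 0.6]
grip_width: 0.008
finger_force: 0.0
```

```bash
python3 cov.py; python3 - <<'E'
from h import *
b=bot.grab_frame("top"); a=cv2.imread("pics/top0.png")
d=(np.abs(a.astype(int)-b).max(2)>35).astype(np.uint8)[:345]
for s in cv2.connectedComponentsWithStats(d)[2][1:]:
    if s[4]>15: print(s.tolist())
E
```

```text
23.35 [ 0.5914 -0.2994  0.1842] [ 0.  -0.1  0.6]
-0.035 ............................#####################..
0.035 ............................##.#####.#.##########..
[302, 114, 211, 231, 23944]
[51, 133, 7, 7, 24]
[0, 139, 51, 18, 217]
[23, 148, 8, 6, 20]
[474, 221, 16, 36, 53]
[219, 229, 56, 52, 1311]
[180, 248, 47, 46, 1177]
[47, 274, 13, 21, 84]
[36, 284, 9, 8, 25]
[28, 290, 8, 7, 17]
[44, 294, 11, 8, 27]
[433, 311, 8, 34, 104]
```

The cover is square against the end stop (front edge at about +97 to 100 mm). The well is clear, and the picture shows no change at any of the vessels beside the box.

```bash
python3 -c "
from workcell import bot
print(bot.sign_off())"
```

```text
the job is handed in; nothing more can be done
None
```

The job is handed in: I pressed the snap tab to its firm stop, then pushed the cover along the runners to the end stop, so the terminals lie open. The last top view (about 23 s of the 38 s) showed the vial, crucible and beaker where they stood; the arm hid part of that view, so I did not confirm the row behind the box.

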